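Balance a tin on the beam balance with a slotted counterweight and the rider

ROBOT

A 6-joint arm with a two-finger parallel gripper is mounted at the origin on a cart in front of the work surface, level with it; the furniture and walls round the work are solid. World frame = base frame: x ahead of the robot, y to its left, z up, the work surface at z = 0. Lengths are in m, angles in rad, forces in N, time in s.
With the tool pointing down it reaches from about 0.425 to 0.95 m from the base axis. Payload 3.5 kg.
Tool frame: the origin (TCP) lies on the centre line of the jaws, within the pads' length; the fingertips stand 17 mm ahead of it and the grasp point (between the pads) lies 2 mm behind it; z points along the fingers, y is the line along which they close (so a half turn about z gives the same grasp; the last joint's range is limited). The gripper opens to 85 mm and grips with 20 to 120 N. Pads are 22 mm wide; open, the fingers measure 114 mm over their backs; the gripper's body (76 mm by 85 mm) begins 54 mm behind the grasp point. The pads swing forward as they close: fully open they stand 13 mm farther back than shut.
Start: joints at [0.954, 0.286, 1.577, -0, 1.279, -0.15], TCP at [0.304, 0.603, 0.248] pointing down, gripper open.
Joint ranges: [-2.77, 2.77], [-0.9, 2.22], [0.21, 2.48], [-1.53, 4.67], [0.24, 2.81], [-2.84, 2.84]. Speed limits (rad/s): [2.79, 2.79, 3.14, 3.14, 3.14, 3.14].

INTERFACE

Orientations are given as a unit quaternion [x, y, z, w].
In Python, from plant import ctrl gives the robot as it stands. The module is installed in compiled form; this text tells all that it offers.
- The arm moves only by the tool drive_tool, never from a script. Its argument "moves" is a list of rows, each a list of 3 entries, a list of its own where there are three numbers: the turn, a rotation vector about the tool's x, y, z in rad, then the shift along the tool's x, y, z in m, then the finger opening in m, from 0 to 0.0854. A call has 1 to 5 rows; each row shifts and turns the commanded pose from where the row before left it, along the tool's axes as they then stand; what a row does not reach is not made up. A row lasts 1/8 s, in which the tool goes at most 62.5 mm and 10.7 degrees, less where a joint would pass 70% of its speed; a pose out of reach is approached as far as the arm can. A call with a gripper value outside its range is refused whole. The fingers move at their own pace and stop on an object; "grip_force" is the grip in N (left out, the last holds). Time passes only in rows, so rows that do not move let the fingers close. It gives the time, the measured TCP pose, the force, the opening and the grip force at its end, in the units of the state.
- ctrl.get_state(): the state, without advancing time (a new reading comes with each control period).
- ctrl.read_camera(name): name is "scene" or "top" or "wrist"; returns a dict with "image" (384x512x3 uint8, red, green, blue), "fx", "fy", "cx", "cy" (pixels), "dist" ([k1, k2, p1, p2, k3] as OpenCV has them; the pictures are not rectified), "R" (3x3) and "t" (3): a world point X has camera coordinates R X + t. Camera axes: x right, y down, z forward; pixel columns grow to the right and rows downward; lengths in m; the calibration is good to about 2 mm. A picture is of the moment at which its call begins. There is no depth.
- ctrl.sign_off(): hands the job in; it is judged then, once.
The state is a dict: "time": time; "qpos": joint angles; "dq": joint speeds; "joint_efforts": joint torques, N m; "eef_pos": TCP position; "tcp_rot": TCP orientation; "contact_force": force on the tool from outside, world axes, zero at the start; "wrist_torque": the same for the moment, N m; "opening": opening from 0.0 (shut) to 1.0 (fully open); "finger_force": force on a finger pad.
Only numpy, scipy, OpenCV 4.12 (cv2) and the standard library are available. Lean on these libraries where they do the work, as an engineer would, in place of code of your own. Each camera call takes 0.05 s, during which the arm holds its last target. There are 200 camera calls.

TASK

Bring the beam balance level against the tin on its left pan. Carry the slotted counterweight in from the front, under the head of the stem on the right pan, slide it on until the end of its slot meets the stem, press it home there for a moment with about 10 newtons (never over 15), and set it down flat on the pan; then nudge the rider along the beam by its knob, gently and without gripping it, until the beam floats level by itself. Leave the loose crucible and vial alone.

Things in the scene. Friction and masses are not known exactly. Their poses are not given: they have to be found in the camera images.
- balance: The beam balance; origin under the centre of its grey foot (120 x 200 x 14 mm, fixed to the worktop, yaw -0.15 to 0.25 rad). x away from the robot, y along the beam to the tin's pan. Pans: flat discs, 68 mm wide, 4 mm thick, centres 160 mm either side of the pivot, top faces 10 mm above the pivot line.
- pivot (a point): Pivot in the middle of the 12 x 12 mm bar of the beam, 120 mm above the worktop. Axes as for the balance, but tilting with the beam. No part of the stand rises more than 10 mm above this point.
- pan_center (a point): Centre of the right pan's top face, 130 mm above the worktop when level; tilts with the beam. x away from the robot (the way the weight is slid on), y along the beam to the tin, z up. The upright stem, 6 mm thick with a 16 mm wide head from 36 to 42 mm above the pan, is clamped anywhere up to 11 mm before or behind this point (y = 0): its x is not measured.
- beam (a joint): Tilt, rad: 0 level, + = counterweight pan up, tin down; stops at +-0.08, starts on +. A flexure pivot draws it to level (about 0.12 N m/rad): it lies on a stop until the rider is within some 10 mm of its right place, then floats, about 0.008 rad per mm of rider travel, settling in about 1 s. A black needle before the column shows the tilt on a white scale.
- rider (a joint): Rider's place along the beam, m: 0 at the inner stop (22 mm from the pivot), growing towards the counterweight pan to 0.068 (outer stop). Starts at 0 to 0.012. 100 g, friction about 1.5 N, stays where left. With the counterweight on, level lies at about 0.02 to 0.06, depending on the tin's hidden weight (138 to 160 g).
- rider_knob (a point): Middle of the rider's upright round steel knob, 32 mm above the pivot line; tilts with the beam, axes as for pan_center. Knob 12 mm thick, from 20 mm below to 20 mm above this point; the saddle under it is 26 mm across (x) and 18 mm along the beam.
- weight_center (a point): Centre of the loose slotted counterweight, a plain aluminium U-shaped block, 100 g: 40 mm (x) by 42 mm (y) by 24 mm tall, lying flat. The slot, 10 mm wide and cut through from top to bottom, opens in the +x face and ends 3 mm behind the centre, so the stem stands at the block's centre once home. Grasp across y.
- weight: The same counterweight; origin at the centre of its underside, axes as for weight_center.
- tin: The aluminium tin being weighed, 65 mm wide, 53 mm tall, fixed on the left pan; origin at the centre of its underside.
- crucible_center (a point): Bystander: loose white porcelain crucible, 39 mm wide, 28 mm tall; point half-way up. Leave it alone.
- vial_center (a point): Bystander: loose small glass vial with a blue screw cap, 24 mm wide, 44 mm tall; point half-way up. Leave it alone.

How it is judged:
By the outcome, as a careful person would: the job done as asked, in the order asked, and still so for the second after the job is handed in, with the robot touching nothing.
It also fails if it takes over 64 s, if anything falls off the work surface, if the arm or the gripper's body presses on something with over 40 N, if the wrist force passes 120 N, or if a joint passes its speed limit or range.

## Working session

There is one attempt and no reset: what is moved stays moved. The work goes in short steps, Python scripts to look and compute and a tool call to move; the robot and the scene stay as the last step left them, time stands still between calls to the robot, and variables do not carry over. Pictures are saved under pics/ and viewed, at most 10 in all, crops included, and the job is handed in when it is done.

Besides the shell and the picture viewer there is one more tool, called after "Emit:" in YAML: its name, and indented under it one key for each argument. drive_tool: Moves the arm, as the interface text tells. Its arguments: {"type":"object","properties":{"moves":{"type":"array","items":{"type":"array"}},"grip_force":{"type":"number"}},"required":["moves"]}

```bash
mkdir -p pics
python3 - <<'E'
from plant import ctrl
import cv2,numpy as np,pickle
s=ctrl.get_state(); print({k:np.round(v,3) for k,v in s.items()})
ims=[]
for n in("scene","top","wrist"):
    c=ctrl.read_camera(n); pickle.dump(c,open(f'{n}0.pkl','wb')); print(n,c['fx'],c['cx'],c['cy'],c['dist'],np.round(c['R'],3).tolist(),np.round(c['t'],3))
    cv2.imwrite(f'pics/{n}0.png',c['image'][...,::-1])
E
```

```text
{'time': np.float64(0.0), 'qpos': array([ 0.954,  0.287,  1.578, -0.   ,  1.279, -0.15 ]), 'dq': array([-0.001, -0.   , -0.   , -0.   , -0.001, -0.001]), 'joint_efforts': array([ 1.0000e-03, -4.0598e+01, -2.9263e+01, -0.0000e+00,  6.0000e-03,
        0.0000e+00]), 'eef_pos': array([0.303, 0.602, 0.247]), 'tcp_rot': array([ 0.231,  0.973, -0.001, -0.   ]), 'contact_force': array([ 0.57 , -0.129, -0.606]), 'wrist_torque': array([ 0.055, -0.037, -0.028]), 'finger_force': np.float64(0.0), 'opening': np.float64(1.0)}
scene 415.0809241956495 249.73471629471743 192.8394216362323 [-0.04115875  0.          0.          0.          0.        ] [[0.737, -0.676, -0.006], [-0.339, -0.362, -0.869], [0.585, 0.642, -0.496]] [-0.408  0.257  0.737]
top 370.16041024977835 254.5324370253127 193.29963598392752 [-0.03372576  0.          0.          0.          0.        ] [[0.154, -0.988, -0.004], [-0.962, -0.149, -0.227], [0.224, 0.039, -0.974]] [-0.12   0.522  0.906]
wrist 273.5708612911348 254.37545973550496 189.61882979565146 [-0.06104764  0.          0.          0.          0.        ] [[0.45, 0.893, -0.003], [0.853, -0.429, 0.298], [0.264, -0.137, -0.955]] [-0.673 -0.038  0.38 ]
```

View pics/scene0.png

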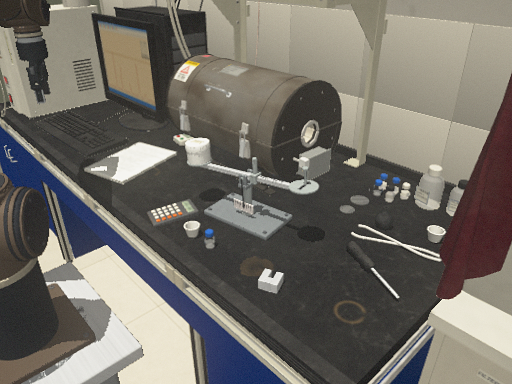

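View pics/top0.png

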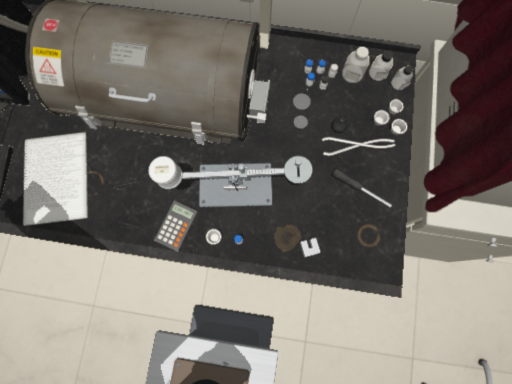

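The scene view shows the weight at (271,281), the balance foot near (248,214), the right pan at (303,186), the crucible at (192,229) and the vial at (210,238). In the top view the weight is at (310,247), the right pan at (298,170), the tin at (166,171), the crucible at (213,237) and the vial at (238,239).

```bash
cat > h.py <<'E'
import cv2,numpy as np,pickle
def ray(c,uv):
    K=np.array([[c['fx'],0,c['cx']],[0,c['fy'],c['cy']],[0,0,1]])
    p=cv2.undistortPoints(np.array([[uv]],float),K,np.array(c['dist']))[0,0]
    R=np.array(c['R']);o=-R.T@np.array(c['t']);d=R.T@np.array([p[0],p[1],1]);return o,d/np.linalg.norm(d)
def onz(c,uv,z):
    o,d=ray(c,uv);return o+d*(z-o[2])/d[2]
def px(c,X):
    K=np.array([[c['fx'],0,c['cx']],[0,c['fy'],c['cy']],[0,0,1]])
    return cv2.projectPoints(np.array(X,float).reshape(-1,3),cv2.Rodrigues(np.array(c['R']))[0],np.array(c['t']),K,np.array(c['dist']))[0][:,0]
def tri(a,ua,b,ub):
    A=np.zeros((3,3));y=np.zeros(3);
    for c,u in((a,ua),(b,ub)):
        o,d=ray(c,u);P=np.eye(3)-np.outer(d,d);A+=P;y+=P@o
    return np.linalg.solve(A,y)
E
python3 - <<'E'
from h import *
S=pickle.load(open('scene0.pkl','rb'));T=pickle.load(open('top0.pkl','rb'))
print('weight',tri(S,(271,277),T,(310,246)),onz(T,(310,247),.024))
print('pan',tri(S,(304,186),T,(298,170)),onz(T,(298,170),.143))
print('tin top',onz(T,(166,168),.175))
print('cruc',onz(T,(213,237),.028),'vial',onz(T,(238,239),.044))
# corners of foot in top
for u in((200,165),(271,163),(272,205),(200,207)): print('foot',onz(T,u,.014))
a=cv2.resize(T['image'][140:265,150:340],None,fx=4.2,fy=4.2,interpolation=cv2.INTER_CUBIC)
cv2.imwrite('pics/topc.png',a[...,::-1])
b=cv2.resize(S['image'][120:300,180:335],None,fx=3.3,fy=3.3,interpolation=cv2.INTER_CUBIC);cv2.imwrite('pics/scc.png',b[...,::-1])
E
```

```text
weight [ 0.42546944 -0.2039395   0.0173546 ] [ 0.42198961 -0.20326559  0.024     ]
pan [ 0.59025265 -0.13802026  0.1406472 ] [ 0.58830531 -0.1368545   0.143     ]
tin top [0.53612368 0.17010204 0.175     ]
cruc [0.40841198 0.05220622 0.028     ] vial [ 0.41180224 -0.01462277  0.044     ]
foot [0.6016519  0.12587899 0.014     ]
foot [ 0.63760801 -0.0689513   0.014     ]
foot [ 0.51987176 -0.08882048  0.014     ]
foot [0.48442688 0.10354053 0.014     ]
```

View pics/topc.png

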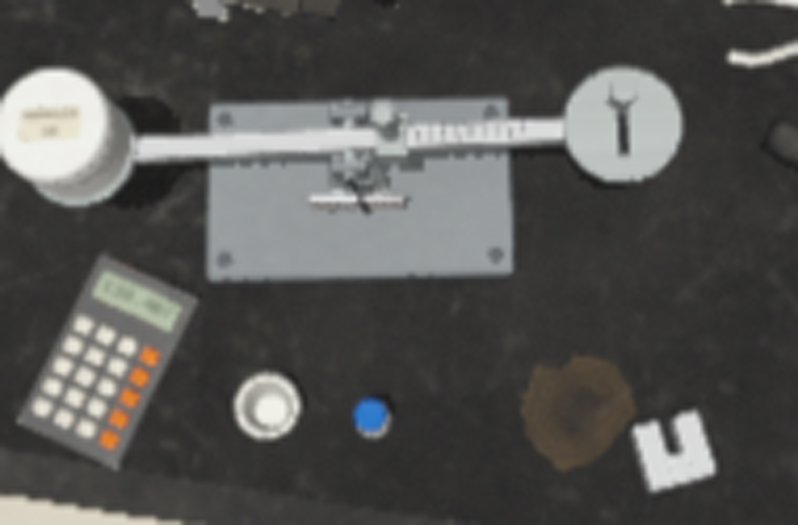

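View pics/scc.png

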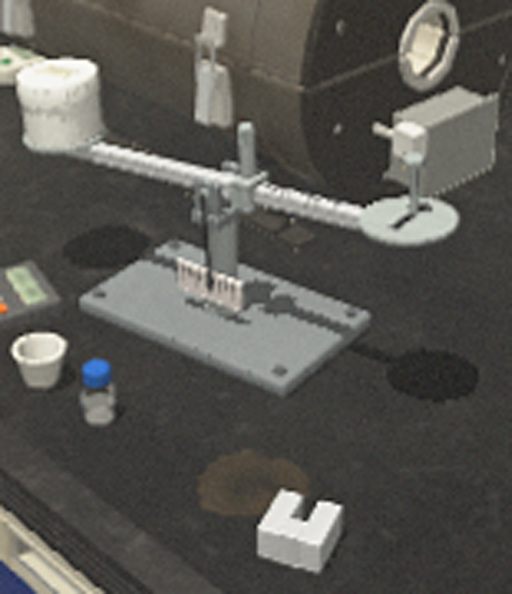

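The top crop shows the weight with its slot opening away from the robot, slightly turned. The stem head is near (622,95) above the pan centre (622,125), and the rider knob is at (385,115). The scene crop agrees: the knob is at (245,140), and the stem on the pan has its head at (412,140).

```bash
cat >> h.py <<'E'
def plan(p,phi,P,PHI,n,arc=False):
    """rows tool-frame (tool vertical, y axis angle phi), measured start -> target"""
    p=np.array(p,float);P=np.array(P,float);out=[];f=phi
    r0,a0=np.hypot(*p[:2]),np.arctan2(p[1],p[0]);r1,a1=np.hypot(*P[:2]),np.arctan2(P[1],P[0]);q=p
    for i in range(1,n+1):
        t=i/n
        if arc: r=r0+t*(r1-r0);a=a0+t*(a1-a0);w=np.array([r*np.cos(a),r*np.sin(a),p[2]+t*(P[2]-p[2])])
        else: w=p+t*(P-p)
        d=w-q;c,s=np.cos(f),np.sin(f)
        print([0,0,round(-(PHI-phi)/n,3)],[round(-s*d[0]+c*d[1],4),round(c*d[0]+s*d[1],4),round(-d[2],4)])
        q=w;f+=(PHI-phi)/n
def phi(q):
    from scipy.spatial.transform import Rotation as R
    y=R.from_quat(q).as_matrix()[:,1];return np.arctan2(y[1],y[0])
E
python3 - <<'E'
from h import *
T=pickle.load(open('top0.pkl','rb'))
im=T['image'][225:270,290:335].astype(int)
m=(im.min(2)>140).astype(np.uint8)
cs=max(cv2.findContours(m,0,2)[0],key=cv2.contourArea)
P=np.array([onz(T,(a[0][0]+290,a[0][1]+225),.024)[:2]*1000 for a in cs],np.float32)
r=cv2.minAreaRect(P);print(r,cv2.boxPoints(r))
plan([.304,.603,.248],1.105,[.424,-.204,.22],-1.32,20,True)
E
```

```text
((422.48016357421875, -203.4151153564453), (40.84343719482422, 42.318546295166016), 22.684968948364258) [[ 395.4779  -191.76865]
 [ 411.79865 -230.81342]
 [ 449.48242 -215.06158]
 [ 433.16168 -176.01682]]
[0, 0, 0.121] [np.float64(-0.0516), np.float64(-0.0123), np.float64(0.0014)]
[0, 0, 0.121] [np.float64(-0.0512), np.float64(-0.01), np.float64(0.0014)]
[0, 0, 0.121] [np.float64(-0.0508), np.float64(-0.0078), np.float64(0.0014)]
[0, 0, 0.121] [np.float64(-0.0503), np.float64(-0.0057), np.float64(0.0014)]
[0, 0, 0.121] [np.float64(-0.0498), np.float64(-0.0036), np.float64(0.0014)]
[0, 0, 0.121] [np.float64(-0.0491), np.float64(-0.0016), np.float64(0.0014)]
[0, 0, 0.121] [np.float64(-0.0483), np.float64(0.0004), np.float64(0.0014)]
[0, 0, 0.121] [np.float64(-0.0475), np.float64(0.0023), np.float64(0.0014)]
[0, 0, 0.121] [np.float64(-0.0466), np.float64(0.0041), np.float64(0.0014)]
[0, 0, 0.121] [np.float64(-0.0456), np.float64(0.0059), np.float64(0.0014)]
[0, 0, 0.121] [np.float64(-0.0446), np.float64(0.0076), np.float64(0.0014)]
[0, 0, 0.121] [np.float64(-0.0435), np.float64(0.0092), np.float64(0.0014)]
[0, 0, 0.121] [np.float64(-0.0424), np.float64(0.0107), np.float64(0.0014)]
[0, 0, 0.121] [np.float64(-0.0412), np.float64(0.0121), np.float64(0.0014)]
[0, 0, 0.121] [np.float64(-0.0399), np.float64(0.0135), np.float64(0.0014)]
[0, 0, 0.121] [np.float64(-0.0386), np.float64(0.0148), np.float64(0.0014)]
[0, 0, 0.121] [np.float64(-0.0373), np.float64(0.0159), np.float64(0.0014)]
[0, 0, 0.121] [np.float64(-0.036), np.float64(0.017), np.float64(0.0014)]
[0, 0, 0.121] [np.float64(-0.0346), np.float64(0.0181), np.float64(0.0014)]
[0, 0, 0.121] [np.float64(-0.0333), np.float64(0.019), np.float64(0.0014)]
```

Emit:
drive_tool:
  moves:
    - [[0, 0, 0.115], [-0.0516, -0.0123, 0.001], 0.085]
    - [[0, 0, 0.115], [-0.051, -0.01, 0.001], 0.085]
    - [[0, 0, 0.115], [-0.051, -0.008, 0.001], 0.085]
    - [[0, 0, 0.115], [-0.05, -0.006, 0.001], 0.085]
    - [[0, 0, 0.115], [-0.05, -0.004, 0.001], 0.085]
  grip_force: 60

```text
time: 0.78
eef_pos: [0.473, 0.4091, 0.2428]
tcp_rot: [0.499, 0.866, -0.0, -0.0]
contact_force: [0.5, 0.7, 0.5]
opening: 0.993
finger_force: 0.0
```

Emit:
drive_tool:
  moves:
    - [[0, 0, 0.115], [-0.049, -0.002, 0.001], 0.085]
    - [[0, 0, 0.115], [-0.048, 0, 0.001], 0.085]
    - [[0, 0, 0.115], [-0.0475, 0.002, 0.001], 0.085]
    - [[0, 0, 0.115], [-0.0465, 0.004, 0.001], 0.085]
    - [[0, 0, 0.115], [-0.0455, 0.006, 0.001], 0.085]

```text
time: 1.4
eef_pos: [0.5522, 0.1869, 0.2379]
tcp_rot: [0.725, 0.689, -0.0, -0.0]
contact_force: [0.1, -0.0, -1.0]
opening: 0.992
finger_force: 0.0
```

Emit:
drive_tool:
  moves:
    - [[0, 0, 0.115], [-0.0445, 0.0075, 0.001], 0.085]
    - [[0, 0, 0.115], [-0.0435, 0.009, 0.001], 0.085]
    - [[0, 0, 0.115], [-0.0425, 0.0105, 0.001], 0.085]
    - [[0, 0, 0.115], [-0.041, 0.012, 0.001], 0.085]
    - [[0, 0, 0.115], [-0.04, 0.0135, 0.001], 0.085]

```text
time: 2.02
eef_pos: [0.5454, -0.0298, 0.233]
tcp_rot: [0.89, 0.456, -0.0, -0.0]
contact_force: [0.8, -0.3, 0.3]
opening: 0.996
finger_force: 0.0
```

Emit:
drive_tool:
  moves:
    - [[0, 0, 0.115], [-0.0385, 0.0145, 0.001], 0.085]
    - [[0, 0, 0.115], [-0.037, 0.016, 0.001], 0.085]
    - [[0, 0, 0.115], [-0.036, 0.017, 0.001], 0.085]
    - [[0, 0, 0.115], [-0.0345, 0.018, 0.001], 0.085]
    - [[0, 0, 0.11], [-0.033, 0.019, 0.001], 0.085]

```text
time: 2.65
eef_pos: [0.4672, -0.2106, 0.228]
tcp_rot: [0.982, 0.187, -0.0, -0.0]
contact_force: [-0.5, -0.1, -0.4]
opening: 0.995
finger_force: 0.0
```

Run:
```python
from plant import ctrl
from h import *
c=ctrl.read_camera('wrist');s=ctrl.get_state();pickle.dump(c,open('w1.pkl','wb'))
print(s['time'],s['eef_pos'],phi(s['tcp_rot']),s['tcp_rot'])
print('pred px',px(c,[.4225,-.2035,.024]))
cv2.imwrite('pics/w1.png',c['image'][...,::-1])
```

```text
2.7 [ 0.46543994 -0.21346135  0.22782291] -1.1995831517952886 [ 9.82823324e-01  1.84541554e-01 -1.39104878e-03  8.90668834e-04]
pred px [[235.8767106  197.92429719]]
```

View pics/w1.png

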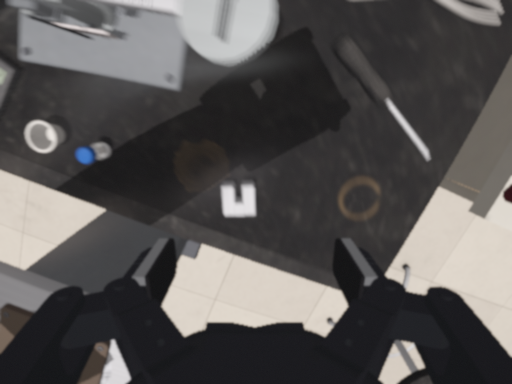

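The wrist view shows the weight at about (239,199), a few pixels from the prediction, with the slot pointing up the image. I'll measure it here.

Run:
```python
from plant import ctrl
from h import *
c=ctrl.read_camera('wrist');s=ctrl.get_state()
im=c['image'][150:240,200:290];m=(im.min(2)>150).astype(np.uint8)
cs=max(cv2.findContours(m,0,2)[0],key=cv2.contourArea)
P=np.array([onz(c,(a[0][0]+200,a[0][1]+150),.024)[:2]*1000 for a in cs],np.float32)
r=cv2.minAreaRect(P);print(r,cv2.boxPoints(r))
f=phi(s['tcp_rot']);print(s['eef_pos'],f)
plan(s['eef_pos'],f,[*(np.array(r[0])/1000),.12],f,1)
```

```text
((421.8868103027344, -205.04014587402344), (40.12820053100586, 41.98481369018555), 24.059415817260742) [[ 395.00757 -194.0513 ]
 [ 412.12408 -232.38861]
 [ 448.76605 -216.02899]
 [ 431.64954 -177.69168]]
[ 0.4664788  -0.21172505  0.22788407] -1.1958511560874636
[0, 0, np.float64(-0.0)] [np.float64(-0.039), np.float64(-0.0226), np.float64(0.1079)]
```

Emit:
drive_tool:
  moves:
    - [[0, 0, -0.035], [-0.039, -0.0223, 0.04], 0.085]
    - [[0, 0, 0], [0, 0, 0.04], 0.085]
    - [[0, 0, 0], [0, 0, 0.03], 0.085]
    - [[0, 0, 0], [0, 0, 0], 0.085]
    - [[0, 0, 0], [0, 0, 0], 0.085]

```text
time: 3.38
eef_pos: [0.4245, -0.2034, 0.1195]
tcp_rot: [0.978, 0.206, 0.001, 0.001]
contact_force: [0.3, 0.4, 0.9]
opening: 1.0
finger_force: 0.0
```

Run:
```python
from plant import ctrl
from h import *
c=ctrl.read_camera('wrist');s=ctrl.get_state()
u,v=px(c,[.4222,-.2045,.024])[0].astype(int);print(u,v)
im=c['image'];m=(im.min(2)>150).astype(np.uint8);m[:v-90]=0;m[v+90:]=0;m[:,:u-90]=0;m[:,u+90:]=0
cs=max(cv2.findContours(m,0,2)[0],key=cv2.contourArea)
P=np.array([onz(c,a[0],.024)[:2]*1000 for a in cs],np.float32)
r=cv2.minAreaRect(P);print(r)
f=phi(s['tcp_rot']);print(s['eef_pos'],f)
plan(s['eef_pos'],f,[*(np.array(r[0])/1000),.023],f,1)
```

```text
253 199
((341.0897216796875, -205.02340698242188), (32.295570373535156, 99.45267486572266), 24.128103256225586)
[ 0.42476519 -0.20376894  0.12004886] -1.1551914512318737
[0, 0, np.float64(-0.0)] [np.float64(-0.0771), np.float64(-0.0326), np.float64(0.097)]
```

Emit:
drive_tool:
  moves:
    - [[0, 0, 0], [-0.0025, -0.0005, 0.05], 0.085]
    - [[0, 0, 0], [0, 0, 0.03], 0.07]
    - [[0, 0, 0], [0, 0, 0.017], 0.06]
    - [[0, 0, 0], [0, 0, 0], 0.055]
    - [[0, 0, 0], [0, 0, 0], 0.055]
  grip_force: 60

```text
time: 4.05
eef_pos: [0.4223, -0.2047, 0.0229]
tcp_rot: [0.979, 0.206, 0.001, 0.001]
contact_force: [-0.0, 0.4, -0.6]
opening: 0.644
finger_force: 0.0
```

Emit:
drive_tool:
  moves:
    - [[0, 0, 0], [0, 0, 0], 0.036]
    - [[0, 0, 0], [0, 0, 0], 0.036]
    - [[0, 0, 0], [0, 0, 0], 0.036]
    - [[0, 0, 0], [0, 0, 0], 0.036]
    - [[0, 0, 0], [0, 0, 0], 0.036]

```text
time: 4.68
eef_pos: [0.4224, -0.2049, 0.0232]
tcp_rot: [0.979, 0.206, 0.001, 0.001]
contact_force: [0.3, 0.2, 6.5]
opening: 0.473
finger_force: 62.3
```

Run:
```python
from plant import ctrl
from h import *
s=ctrl.get_state();f=phi(s['tcp_rot']);print(s['time'],s['eef_pos'],f,s['opening'],s['finger_force'],s['contact_force'],s['qpos'])
c=ctrl.read_camera('scene')
im=cv2.resize(c['image'][220:310,220:330],None,fx=4,fy=4)
c=ctrl.read_camera('wrist');cv2.imwrite('pics/g.png',np.hstack([im,cv2.resize(c['image'],(440,360))[:, :]])[...,::-1][:, :800])
```

```text
4.675 [ 0.42241671 -0.20487717  0.02319593] -1.155937797186587 0.4725815233188076 62.318150997161865 [0.30231233 0.22227641 6.45004144] [-6.68225019e-01  1.59650569e-01  2.20371286e+00  8.62627184e-05
  7.74594974e-01  4.87648441e-01]
```

View pics/g.png

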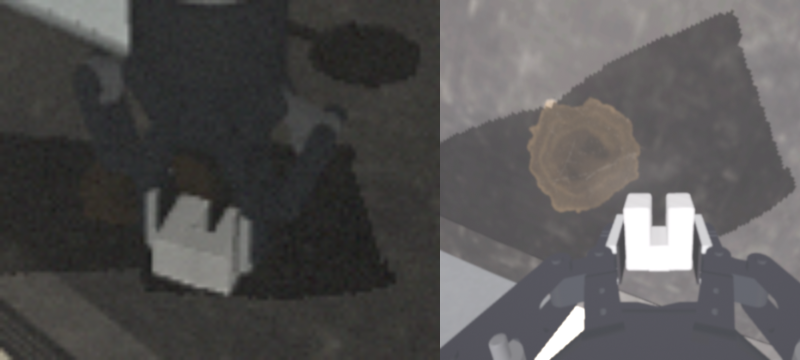

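The weight is gripped squarely, with its slot to the front in both views. Next I'll lift it and move it to in front of the pan.

Run:
```python
from h import *
S=pickle.load(open('scene0.pkl','rb'));T=pickle.load(open('top0.pkl','rb'))
print('head',tri(S,(304.8,160.5),T,(298.1,162.6)),onz(T,(298.1,162.6),.185))
print('knob',tri(S,(180+245/3.3,120+128/3.3),T,(150+385/4.2,140+108/4.2)))
plan([.4224,-.2049,.20],-1.156,[.516,-.1515,.20],-1.391,3)
```

```text
head [ 0.59018477 -0.13313223  0.20100842] [ 0.59275944 -0.13185614  0.185     ]
knob [ 0.56934217 -0.00221266  0.16850377]
[0, 0, 0.078] [np.float64(0.0357), np.float64(-0.0037), np.float64(-0.0)]
[0, 0, 0.078] [np.float64(0.0353), np.float64(-0.0065), np.float64(-0.0)]
[0, 0, 0.078] [np.float64(0.0347), np.float64(-0.0092), np.float64(-0.0)]
```

Emit:
drive_tool:
  moves:
    - [[0, 0, 0], [0, 0, -0.045], 0.036]
    - [[0, 0, 0], [0, 0, -0.05], 0.036]
    - [[0, 0, 0], [0, 0, -0.05], 0.036]
    - [[0, 0, 0], [0, 0, -0.035], 0.036]
    - [[0, 0, 0], [0, 0, 0], 0.036]

```text
time: 5.4
eef_pos: [0.4226, -0.205, 0.205]
tcp_rot: [0.979, 0.206, 0.003, 0.003]
contact_force: [0.8, 0.0, -1.5]
opening: 0.475
finger_force: 61.5
```

Emit:
drive_tool:
  moves:
    - [[0, 0, 0.08], [0.0357, -0.0037, 0], 0.036]
    - [[0, 0, 0.08], [0.035, -0.0065, 0], 0.036]
    - [[0, 0, 0.075], [0.033, -0.009, 0], 0.036]
    - [[-0.08, 0, 0], [0, 0, 0.02], 0.036]
    - [[0, 0, 0], [0, 0, 0], 0.036]

```text
time: 6.02
eef_pos: [0.5105, -0.1493, 0.1772]
tcp_rot: [0.995, 0.091, 0.0, 0.037]
contact_force: [-0.3, -1.0, -0.8]
opening: 0.474
finger_force: 61.4
```

Emit:
drive_tool:
  moves:
    - [[0, 0, 0], [0, 0, 0], 0.036]
    - [[0, 0, 0], [0, 0, 0], 0.036]

```text
time: 6.28
eef_pos: [0.5129, -0.1521, 0.1819]
tcp_rot: [0.995, 0.089, 0.004, 0.04]
contact_force: [-1.0, 0.7, -1.6]
opening: 0.476
finger_force: 61.4
```

Run:
```python
from plant import ctrl
from h import *
from scipy.spatial.transform import Rotation as R
c=ctrl.read_camera('wrist');s=ctrl.get_state();pickle.dump((c,s),open('w2.pkl','wb'))
M=R.from_quat(s['tcp_rot']).as_matrix();print(s['eef_pos'],np.round(M,3).tolist(),s['contact_force'])
p=px(c,[s['eef_pos'],[.590,-.138,.143],[.591,-.134,.185]]);print(p)
cv2.imwrite('pics/w2.png',c['image'][...,::-1])
```

```text
[ 0.51293523 -0.15210337  0.18200601] [[0.984, 0.177, 0.015], [0.178, -0.981, -0.079], [0.001, 0.08, -0.997]] [-0.06292539  0.10033781 -0.90624691]
[[253.36204358 256.146901  ]
 [247.67079647  99.07231565]
 [244.48299273  92.94060596]]
```

View pics/w2.png

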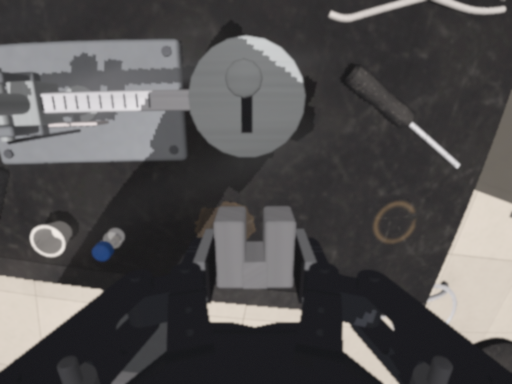

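The wrist view shows the block's slot at column 255 (rows 207–242), the pan centre at (247,97) and the stem head at (244,78), so the stem is clamped behind the pan centre.

Run:
```python
from h import *
from scipy.spatial.transform import Rotation as R
c,s=pickle.load(open('w2.pkl','rb'));M=R.from_quat(s['tcp_rot']).as_matrix();p=s['eef_pos']
g=cv2.cvtColor(c['image'],cv2.COLOR_RGB2GRAY)
# pan outline
hc=cv2.HoughCircles(g,cv2.HOUGH_GRADIENT,1,50,param1=80,param2=25,minRadius=45,maxRadius=65);print(hc)
h2=cv2.HoughCircles(cv2.resize(g[50:110,210:280],None,fx=4,fy=4,interpolation=cv2.INTER_CUBIC),cv2.HOUGH_GRADIENT,1,200,param1=40,param2=12,minRadius=50,maxRadius=95);print(h2/4+np.array([210,50,0]))
def onT(uv,z0):  # intersect with tool-parallel plane at height z0 (world) beneath/above pan centre
    o,d=ray(c,uv);n=-M[:,2];q=np.array([.59,-.138,z0]);return o+d*((q-o)@n)/(d@n)
for nm,uv,z in(('pan',(247,97),.143),('head',(244,78),.185),('slotend',(255.5,241),p[2]+.001),('slit',(247,115),.143)):
    X=onT(uv,z);print(nm,np.round(X,4),'tool',np.round(M.T@(X-p),4))
```

```text
[[[246.5  95.5  58.9]]]Traceback (most recent call last):
  File "<stdin>", line 7, in <module>
TypeError: unsupported operand type(s) for /: 'NoneType' and 'int'
```

Run:
```python
from h import *
from scipy.spatial.transform import Rotation as R
c,s=pickle.load(open('w2.pkl','rb'));M=R.from_quat(s['tcp_rot']).as_matrix();p=s['eef_pos']
def onT(uv,z0):
    o,d=ray(c,uv);n=-M[:,2];q=np.array([.59,-.138,z0]);return o+d*((q-o)@n)/(d@n)
for nm,uv,z in(('pan',(246.7,97),.143),('head',(244,78),.185),('slit',(247,115),.143)):
    X=onT(uv,z);print(nm,np.round(X,4),'tool',np.round(M.T@(X-p),4))
for nm,uv,z in(('slotend',(255.5,241),.001),('slotmouth',(255,207),.001)):
    o,d=ray(c,uv);n=M[:,2];q=p-z*n;X=o+d*((q-o)@n)/(d@n);print(nm,np.round(X,4),'tool',np.round(M.T@(X-p),4))
```

```text
pan [ 0.591  -0.1373  0.143 ] tool [ 0.0794 -0.0039  0.0389]
head [ 0.5969 -0.1328  0.1847] tool [ 0.086  -0.0038 -0.0029]
slit [ 0.5812 -0.1391  0.143 ] tool [ 0.0694 -0.0037  0.0389]
slotend [ 0.5223 -0.1514  0.1831] tool [ 0.0093  0.0011 -0.001 ]
slotmouth [ 0.5404 -0.1479  0.1831] tool [ 0.0277  0.0008 -0.001 ]
```

Emit:
drive_tool:
  moves:
    - [[0, 0, 0], [0, -0.0048, 0.011], 0.036]
    - [[0, 0, 0], [0.015, 0, 0], 0.036]
    - [[0, 0, 0], [0.015, 0, 0], 0.036]
    - [[0, 0, 0], [0, 0, 0], 0.036]
    - [[0, 0, 0], [0, 0, 0], 0.036]

```text
time: 6.95
eef_pos: [0.5419, -0.1421, 0.1699]
tcp_rot: [0.995, 0.09, 0.003, 0.04]
contact_force: [0.3, 0.1, -1.1]
opening: 0.473
finger_force: 61.4
```

Run:
```python
from plant import ctrl
from h import *
c=ctrl.read_camera('wrist');s=ctrl.get_state();pickle.dump((c,s),open('w3.pkl','wb'))
print(s['eef_pos'],s['tcp_rot'],s['contact_force'])
c2=ctrl.read_camera('scene');b=cv2.resize(c2['image'][130:220,250:340],(400,400),interpolation=cv2.INTER_CUBIC)
a=cv2.resize(c['image'][100:300,150:350],(400,400),interpolation=cv2.INTER_CUBIC)
cv2.imwrite('pics/w3.png',np.hstack([a,b])[...,::-1])
```

```text
[ 0.54162291 -0.1421171   0.16990113] [0.99515842 0.08981369 0.00342189 0.03976826] [ 0.46574403 -0.09995981 -1.16900797]
```

View pics/w3.png

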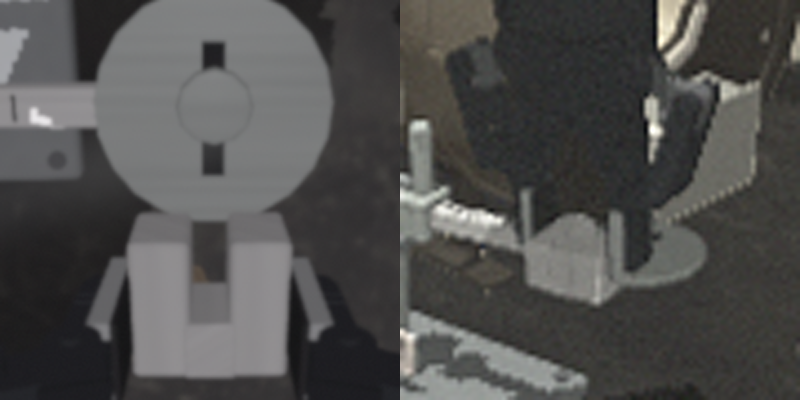

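In the left crop the slot is centred at column 210 and the stem head at (214,106), so the stem is about 1 mm off. In the right crop the block is just clear of the pan. I'll correct by 1 mm and slide on.

Emit:
drive_tool:
  moves:
    - [[0, 0, 0], [0.005, 0.001, 0], 0.036]
    - [[0, 0, 0], [0.01, 0, 0], 0.036]
    - [[0, 0, 0], [0.01, 0, 0], 0.036]
    - [[0, 0, 0], [0.005, 0, 0], 0.036]
    - [[0, 0, 0], [0, 0, 0], 0.036]

```text
time: 7.68
eef_pos: [0.5717, -0.1377, 0.17]
tcp_rot: [0.995, 0.09, 0.003, 0.04]
contact_force: [-0.6, -0.2, -0.4]
opening: 0.47
finger_force: 61.4
```

Run:
```python
from plant import ctrl
from h import *
c=ctrl.read_camera('wrist');s=ctrl.get_state();pickle.dump((c,s),open('w4.pkl','wb'))
print(s['eef_pos'],s['contact_force'],s['wrist_torque'])
c2=ctrl.read_camera('scene');b=cv2.resize(c2['image'][130:220,250:340],(400,400),interpolation=cv2.INTER_CUBIC)
a=cv2.resize(c['image'][120:320,150:350],(400,400),interpolation=cv2.INTER_CUBIC)
cv2.imwrite('pics/w4.png',np.hstack([a,b])[...,::-1])
```

```text
[ 0.57138527 -0.13771336  0.16988027] [-0.12199041 -0.38437023 -0.88129137] [ 0.04771812  0.00698528 -0.00150206]
```

View pics/w4.png

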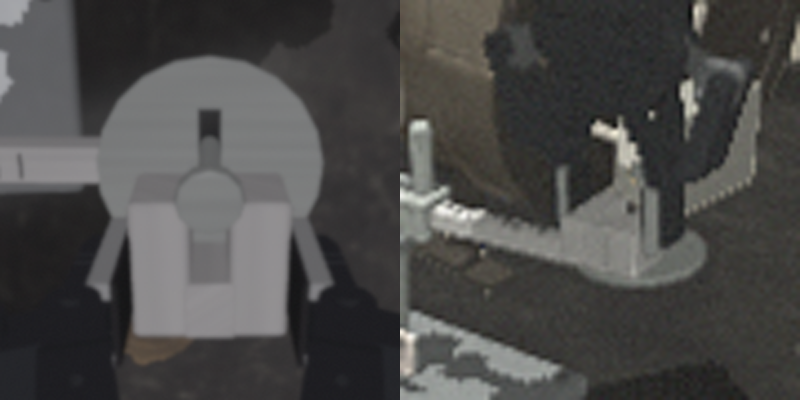

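The head (column 209) is centred over the slot (210), and the mouth is just reaching the stem. I'll slide on gently.

Emit:
drive_tool:
  moves:
    - [[0, 0, 0], [0.005, 0, 0], 0.036]
    - [[0, 0, 0], [0.005, 0, 0], 0.036]
    - [[0, 0, 0], [0.002, 0, 0], 0.036]
    - [[0, 0, 0], [0.001, 0, 0], 0.036]
    - [[0, 0, 0], [0, 0, 0], 0.036]

```text
time: 8.4
eef_pos: [0.5841, -0.1355, 0.17]
tcp_rot: [0.995, 0.09, 0.004, 0.04]
contact_force: [-0.9, 0.4, -0.8]
opening: 0.479
finger_force: 61.4
```

Run:
```python
from plant import ctrl
from h import *
c=ctrl.read_camera('wrist');s=ctrl.get_state()
print(s['time'],s['eef_pos'],s['contact_force'],s['wrist_torque'])
a=cv2.resize(c['image'][170:290,190:310],(480,480),interpolation=cv2.INTER_CUBIC)
cv2.imwrite('pics/w5.png',a[...,::-1])
```

```text
8.45 [ 0.58403244 -0.13549547  0.16998415] [-0.66632222 -0.18490425 -1.66977249] [0.02974544 0.05060602 0.02167319]
```

View pics/w5.png

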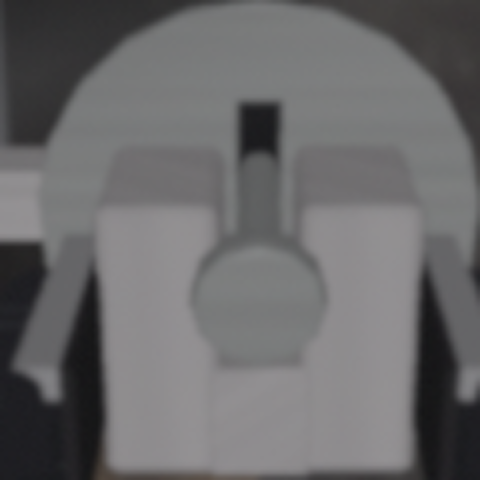

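The stem is inside the slot and centred (260 against 258), and I estimate 10–12 mm to go. That was my last permitted picture, so from here I'll work from forces and numbers only.

Emit:
drive_tool:
  moves:
    - [[0, 0, 0], [0.003, 0, 0], 0.036]
    - [[0, 0, 0], [0.002, 0, 0], 0.036]
    - [[0, 0, 0], [0.001, 0, 0], 0.036]
    - [[0, 0, 0], [0.001, 0, 0], 0.036]
    - [[0, 0, 0], [0, 0, 0], 0.036]

```text
time: 9.07
eef_pos: [0.591, -0.1342, 0.17]
tcp_rot: [0.995, 0.09, 0.004, 0.04]
contact_force: [0.6, -0.0, -1.7]
opening: 0.475
finger_force: 61.4
```

Emit:
drive_tool:
  moves:
    - [[0, 0, 0], [0.0005, 0, 0], 0.036]
    - [[0, 0, 0], [0.0005, 0, 0], 0.036]
    - [[0, 0, 0], [0.0005, 0, 0], 0.036]

```text
time: 9.45
eef_pos: [0.5925, -0.134, 0.1701]
tcp_rot: [0.995, 0.09, 0.004, 0.04]
contact_force: [0.8, 0.8, -1.0]
opening: 0.472
finger_force: 61.4
```

Emit:
drive_tool:
  moves:
    - [[0, 0, 0], [0.0005, 0, 0], 0.036]
    - [[0, 0, 0], [0.0005, 0, 0], 0.036]

```text
time: 9.7
eef_pos: [0.5935, -0.1338, 0.1701]
tcp_rot: [0.995, 0.09, 0.004, 0.04]
contact_force: [-0.2, 0.6, -1.7]
opening: 0.475
finger_force: 61.4
```

Emit:
drive_tool:
  moves:
    - [[0, 0, 0], [0.0005, 0, 0], 0.036]
    - [[0, 0, 0], [0.0005, 0, 0], 0.036]

```text
time: 9.95
eef_pos: [0.5945, -0.1336, 0.1701]
tcp_rot: [0.995, 0.09, 0.004, 0.04]
contact_force: [-0.1, -1.0, -0.5]
opening: 0.478
finger_force: 61.4
```

Emit:
drive_tool:
  moves:
    - [[0, 0, 0], [0.0005, 0, 0], 0.036]
    - [[0, 0, 0], [0.0003, 0, 0], 0.036]

```text
time: 10.2
eef_pos: [0.5953, -0.1335, 0.17]
tcp_rot: [0.995, 0.09, 0.004, 0.04]
contact_force: [-0.9, -0.2, -1.2]
opening: 0.476
finger_force: 61.4
```

Emit:
drive_tool:
  moves:
    - [[0, 0, 0], [0.0005, 0, 0], 0.036]

```text
time: 10.32
eef_pos: [0.5958, -0.1334, 0.1701]
tcp_rot: [0.995, 0.09, 0.004, 0.04]
contact_force: [-0.1, 1.4, -0.8]
opening: 0.472
finger_force: 61.4
```

Emit:
drive_tool:
  moves:
    - [[0, 0, 0], [0.0003, 0, 0], 0.036]
    - [[0, 0, 0], [0, 0, 0], 0.036]

```text
time: 10.58
eef_pos: [0.596, -0.1333, 0.1701]
tcp_rot: [0.995, 0.09, 0.004, 0.04]
contact_force: [0.2, 0.4, -1.6]
opening: 0.475
finger_force: 61.4
```

Emit:
drive_tool:
  moves:
    - [[0, 0, 0], [0.0005, 0, 0], 0.036]
    - [[0, 0, 0], [0, 0, 0], 0.036]

```text
time: 10.82
eef_pos: [0.5965, -0.1333, 0.1701]
tcp_rot: [0.995, 0.09, 0.004, 0.04]
contact_force: [-1.0, -0.2, -1.4]
opening: 0.475
finger_force: 61.4
```

Emit:
drive_tool:
  moves:
    - [[0, 0, 0], [0.0005, 0, 0], 0.036]
    - [[0, 0, 0], [0, 0, 0], 0.036]

```text
time: 11.08
eef_pos: [0.597, -0.1332, 0.1701]
tcp_rot: [0.995, 0.09, 0.004, 0.04]
contact_force: [-0.2, -0.1, -1.3]
opening: 0.475
finger_force: 61.4
```

Emit:
drive_tool:
  moves:
    - [[0, 0, 0], [0.0005, 0, 0], 0.036]
    - [[0, 0, 0], [0, 0, 0], 0.036]

```text
time: 11.32
eef_pos: [0.5975, -0.1331, 0.1701]
tcp_rot: [0.995, 0.09, 0.004, 0.04]
contact_force: [0.1, -1.0, -1.5]
opening: 0.476
finger_force: 61.4
```

Emit:
drive_tool:
  moves:
    - [[0, 0, 0], [0.0005, 0, 0], 0.036]
    - [[0, 0, 0], [0, 0, 0], 0.036]

```text
time: 11.58
eef_pos: [0.5977, -0.133, 0.17]
tcp_rot: [0.995, 0.09, 0.003, 0.04]
contact_force: [-0.7, -1.2, -0.4]
opening: 0.474
finger_force: 61.4
```

Emit:
drive_tool:
  moves:
    - [[0, 0, 0], [0.0003, 0, 0], 0.036]
    - [[0, 0, 0], [0, 0, 0], 0.036]

```text
time: 11.82
eef_pos: [0.5978, -0.133, 0.1699]
tcp_rot: [0.995, 0.09, 0.003, 0.04]
contact_force: [-3.1, -0.8, 0.7]
opening: 0.479
finger_force: 61.5
```

Emit:
drive_tool:
  moves:
    - [[0, 0, 0], [0.0003, 0, 0], 0.036]
    - [[0, 0, 0], [0, 0, 0], 0.036]

```text
time: 12.08
eef_pos: [0.5978, -0.133, 0.1697]
tcp_rot: [0.995, 0.09, 0.002, 0.04]
contact_force: [-4.4, -2.5, -0.1]
opening: 0.475
finger_force: 61.5
```

Emit:
drive_tool:
  moves:
    - [[0, 0, 0], [0.0003, 0, 0], 0.036]
    - [[0, 0, 0], [0, 0, 0], 0.036]

```text
time: 12.32
eef_pos: [0.5979, -0.1331, 0.1696]
tcp_rot: [0.995, 0.09, 0.002, 0.04]
contact_force: [-4.8, -1.1, -0.3]
opening: 0.471
finger_force: 61.5
```

Emit:
drive_tool:
  moves:
    - [[0, 0, 0], [0.0004, 0, 0], 0.036]
    - [[0, 0, 0], [0, 0, 0], 0.036]

```text
time: 12.58
eef_pos: [0.5979, -0.1331, 0.1694]
tcp_rot: [0.995, 0.09, 0.001, 0.04]
contact_force: [-6.0, -2.3, 0.4]
opening: 0.477
finger_force: 61.6
```

Emit:
drive_tool:
  moves:
    - [[0, 0, 0], [0.0004, 0, 0], 0.036]
    - [[0, 0, 0], [0, 0, 0], 0.036]

```text
time: 12.82
eef_pos: [0.598, -0.1331, 0.1692]
tcp_rot: [0.995, 0.09, 0.001, 0.04]
contact_force: [-7.2, -3.1, -0.8]
opening: 0.477
finger_force: 61.6
```

Emit:
drive_tool:
  moves:
    - [[0, 0, 0], [0.0006, 0, 0], 0.036]
    - [[0, 0, 0], [0, 0, 0], 0.036]

```text
time: 13.08
eef_pos: [0.598, -0.1331, 0.169]
tcp_rot: [0.995, 0.09, 0.0, 0.04]
contact_force: [-9.3, -2.7, 0.0]
opening: 0.475
finger_force: 61.6
```

Emit:
drive_tool:
  moves:
    - [[0, 0, 0], [0.0002, 0, 0], 0.036]
    - [[0, 0, 0], [0, 0, 0], 0.036]
    - [[0, 0, 0], [0, 0, 0], 0.036]
    - [[0, 0, 0], [0, 0, 0], 0.036]
    - [[0, 0, 0], [0, 0, 0], 0.036]

```text
time: 13.7
eef_pos: [0.598, -0.1332, 0.1689]
tcp_rot: [0.995, 0.09, -0.0, 0.04]
contact_force: [-9.5, -3.1, 1.0]
opening: 0.475
finger_force: 61.6
```

Run:
```python
from plant import ctrl
from h import *
for i in range(4):
    c=ctrl.read_camera('scene');s=ctrl.get_state();print(s['time'],s['eef_pos'],s['contact_force'],s['wrist_torque'])
pickle.dump(c,open('s6.pkl','wb'))
```

```text
13.75 [ 0.59803681 -0.13317524  0.16892161] [-8.64954697 -3.15676095  0.46766787] [-0.44778119  1.49091858 -0.15030365]
13.8 [ 0.59805988 -0.13316775  0.1689368 ] [-8.61704464 -3.65902022  0.74135636] [-0.402091    1.48756775 -0.10536732]
13.85 [ 0.59803912 -0.13317224  0.16891825] [-9.16837845 -3.09716728  0.49586674] [-0.46612804  1.48866032 -0.11900051]
13.9 [ 0.59806708 -0.13317513  0.16897013] [-8.70391348 -3.23828548  0.32913891] [-0.43226589  1.43232254 -0.13205346]
```

Emit:
drive_tool:
  moves:
    - [[0, 0, 0], [-0.0012, 0, 0], 0.036]
    - [[0, 0, 0], [-0.0012, 0, 0], 0.036]
    - [[0, 0, 0], [0, 0, 0.0015], 0.036]
    - [[0, 0, 0], [0, 0, 0.001], 0.036]
    - [[0, 0, 0], [0, 0, 0], 0.036]

```text
time: 14.52
eef_pos: [0.5979, -0.1334, 0.1674]
tcp_rot: [0.995, 0.09, 0.003, 0.04]
contact_force: [-4.6, -1.6, 0.7]
opening: 0.476
finger_force: 61.6
```

```bash
cat > m.py <<'E'
from plant import ctrl
from h import *
import sys
F=[];T=[]
for i in range(5):
    c=ctrl.read_camera('scene');s=ctrl.get_state();F.append(s['contact_force']);T.append(s['wrist_torque'])
pickle.dump((c,s),open(sys.argv[1],'wb'));print(s['time'],s['eef_pos'],np.mean(F,0).round(2),np.mean(T,0).round(3))
# beam motion: bright/edges shift of rider/knob region versus start image via phase correlation
S=pickle.load(open('scene0.pkl','rb'))['image']
a=[cv2.cvtColor(i,cv2.COLOR_RGB2GRAY)[152:184,210:272].astype(np.float32) for i in(S,c['image'])]
print(cv2.phaseCorrelate(a[0],a[1],cv2.createHanningWindow(a[0].shape[::-1],cv2.CV_32F)))
E
python3 m.py m1.pkl
```

```text
14.775 [ 0.59786438 -0.13337401  0.16742009] [-5.29 -1.62  0.18] [-0.284  0.811 -0.057]
((0.1176037383299331, 0.10633410835595569), 0.9607863097917289)
```

Emit:
drive_tool:
  moves:
    - [[0, 0, 0], [-0.0009, 0, 0], 0.036]
    - [[0, 0, 0], [0, 0, 0.0007], 0.036]
    - [[0, 0, 0], [0, 0, 0], 0.036]

```text
time: 15.15
eef_pos: [0.5977, -0.1334, 0.1671]
tcp_rot: [0.995, 0.09, 0.004, 0.04]
contact_force: [-1.9, -1.3, 0.4]
opening: 0.473
finger_force: 61.6
```

```bash
python3 m.py m2.pkl
```

```text
15.4 [ 0.59759672 -0.13314927  0.16690954] [-1.08 -0.37 -0.04] [ 0.009  0.221 -0.006]
((0.022218875823217132, 0.04958569936867363), 0.9748870013281703)
```

Emit:
drive_tool:
  moves:
    - [[0, 0, 0], [0, 0, 0.0008], 0.036]
    - [[0, 0, 0], [0, 0, 0], 0.036]

```text
time: 15.65
eef_pos: [0.5975, -0.1333, 0.166]
tcp_rot: [0.995, 0.09, 0.004, 0.04]
contact_force: [1.2, 0.3, -0.7]
opening: 0.476
finger_force: 61.5
```

```bash
python3 m.py m3.pkl
```

```text
15.9 [ 0.59730302 -0.13340931  0.16601647] [-0.23  0.17 -1.15] [ 0.041  0.003 -0.02 ]
((-0.04985476451033577, 0.004428780494100337), 0.9674464976415038)
```

Emit:
drive_tool:
  moves:
    - [[0, 0, 0], [0.0003, 0, 0.0008], 0.036]
    - [[0, 0, 0], [0, 0, 0], 0.036]

```text
time: 16.15
eef_pos: [0.5976, -0.1335, 0.1654]
tcp_rot: [0.995, 0.09, 0.004, 0.04]
contact_force: [-0.5, -0.0, 0.3]
opening: 0.475
finger_force: 61.6
```

```bash
python3 m.py m4.pkl
```

```text
16.4 [ 0.59755639 -0.13348461  0.16536134] [-0.71  0.21  0.31] [0.084 0.113 0.04 ]
((0.00761372095550783, 0.04248850990634345), 0.9791302366647869)
```

Emit:
drive_tool:
  moves:
    - [[0, 0, 0], [0, 0, 0.0006], 0.036]
    - [[0, 0, 0], [0, 0, 0], 0.036]

```text
time: 16.65
eef_pos: [0.5976, -0.1335, 0.1647]
tcp_rot: [0.995, 0.09, 0.004, 0.04]
contact_force: [-1.1, -0.5, 0.1]
opening: 0.479
finger_force: 61.6
```

```bash
python3 m.py m5.pkl
```

```text
16.9 [ 0.59761124 -0.13355734  0.16472156] [-0.86 -0.62  0.46] [-0.011  0.093 -0.001]
((0.030993209775665775, 0.00826681246119243), 0.9996358002535999)
```

Emit:
drive_tool:
  moves:
    - [[0, 0, 0], [0, 0, 0], 0.046]
    - [[0, 0, 0], [0, 0, 0], 0.05]
    - [[0, 0, 0], [0, 0, 0], 0.056]
    - [[0, 0, 0], [0, 0, 0], 0.06]
    - [[0, 0, 0], [0, 0, 0], 0.06]
  grip_force: 20

```text
time: 17.52
eef_pos: [0.5976, -0.1335, 0.1647]
tcp_rot: [0.995, 0.09, 0.004, 0.04]
contact_force: [-0.7, 0.3, 0.1]
opening: 0.7
finger_force: 0.0
```

```bash
python3 m.py m6.pkl
```

```text
17.775 [ 0.59756801 -0.13350918  0.16466858] [-0.05  0.07  0.15] [ 0.033  0.017 -0.001]
((-0.02715021567696141, 0.034852919600785626), 0.9703037342987955)
```

Emit:
drive_tool:
  moves:
    - [[0, 0, 0], [0, 0, -0.02], 0.06]
    - [[0, 0, 0], [0, 0, -0.035], 0.06]
    - [[0, 0, 0], [0, 0, -0.04], 0.06]
    - [[0.08, 0, 0], [0, 0, 0], 0.06]
    - [[0, 0, 0], [0, 0, 0], 0.06]

```text
time: 18.4
eef_pos: [0.5968, -0.1268, 0.2616]
tcp_rot: [0.996, 0.089, 0.001, 0.001]
contact_force: [-0.4, -0.7, -1.1]
opening: 0.705
finger_force: 0.0
```

Run:
```python
from plant import ctrl
from h import *
s=ctrl.get_state();f=phi(s['tcp_rot']);print(s['time'],s['eef_pos'],f,s['tcp_rot'])
plan(s['eef_pos'],f,[.5657,-.0076,.26],f,1)
# expected tin shift in scene px
S=pickle.load(open('scene0.pkl','rb'))
y=np.array([-.18,.984,0]);z=np.array([0,0,1.])
def P(t,a,h): return np.array([.561,.018,.12])+ (a*np.cos(t)+h*np.sin(t))*y+(h*np.cos(t)-a*np.sin(t))*z
for a,h in((.16,.036),(-.16,.03),(-.03,.052)): print(a,px(S,[P(.08,a,h),P(0,a,h),P(-.08,a,h)]).round(1).tolist())
c=ctrl.read_camera('scene')
g0=S['image'][132:172,180:220];r=cv2.matchTemplate(c['image'][120:184,168:232],g0,cv2.TM_CCOEFF_NORMED);print(cv2.minMaxLoc(r))
# needle/scale area diff & weight on pan: compare wrist view of block
```

```text
18.4 [ 0.59675542 -0.12682709  0.26156244] -1.3920460206467558 [0.99600714 0.08925751 0.00134948 0.00102801]
[0, 0, np.float64(-0.0)] [np.float64(-0.0094), np.float64(-0.1228), np.float64(0.0016)]
0.16 [[197.6, 150.5], [197.9, 146.2], [198.6, 142.0]]
-0.16 [[303.1, 177.3], [303.9, 182.8], [304.3, 188.1]]
-0.03 [[255.1, 157.6], [256.6, 158.9], [258.0, 160.3]]
(-0.2112395465373993, 0.9988675713539124, (0, 19), (12, 12))
```

Emit:
drive_tool:
  moves:
    - [[0, 0, 0], [-0.003, -0.041, 0], 0.06]
    - [[0, 0, 0], [-0.003, -0.041, 0], 0.06]
    - [[0, 0, 0], [-0.0035, -0.041, 0], 0.06]
    - [[0, 0, 0], [0, 0, 0.04], 0.06]
    - [[0, 0, 0], [0, 0, 0], 0.06]

```text
time: 19.08
eef_pos: [0.5621, -0.0055, 0.2155]
tcp_rot: [0.996, 0.09, -0.004, -0.001]
contact_force: [-0.2, -0.9, -0.3]
opening: 0.706
finger_force: 0.0
```

Emit:
drive_tool:
  moves:
    - [[0, 0, 0], [0, 0, 0.03], 0.06]
    - [[0, 0, 0], [0, 0, 0.02], 0.06]
    - [[0, 0, 0], [0, 0, 0.011], 0.06]
    - [[0, 0, 0], [0, 0, 0], 0.06]

```text
time: 19.58
eef_pos: [0.5646, -0.0069, 0.1578]
tcp_rot: [0.996, 0.09, -0.001, -0.0]
contact_force: [0.2, 0.2, 0.3]
opening: 0.704
finger_force: 0.0
```

```bash
cat > t.py <<'E'
from plant import ctrl
from h import *
import sys
def shift(c,box,lim=10):
    S=pickle.load(open('scene0.pkl','rb'))['image'] if box=='tin' else pickle.load(open('blk.pkl','rb'))
    x0,x1,y0,y1=(182,216,134,168) if box=='tin' else (288,322,165,205)
    k=4;t=cv2.resize(S[y0:y1,x0:x1],None,fx=k,fy=k,interpolation=cv2.INTER_CUBIC)
    w=cv2.resize(c['image'][y0-lim:y1+lim,x0-lim:x1+lim],None,fx=k,fy=k,interpolation=cv2.INTER_CUBIC)
    r=cv2.matchTemplate(w,t,cv2.TM_CCOEFF_NORMED);_,v,_,(mx,my)=cv2.minMaxLoc(r)
    a,b,d=r[my-1,mx],r[my,mx],r[my+1,mx];my+=.5*(a-d)/(a-2*b+d)
    return mx/k-lim,my/k-lim,v
c=ctrl.read_camera('scene');s=ctrl.get_state();pickle.dump((c,s),open('last.pkl','wb'))
dx,dy,v=shift(c,'tin');print('t',s['time'],s['eef_pos'].round(4),s['contact_force'].round(1),'dy %.2f v %.3f tilt %.4f'%(dy,v,.08+dy*.08/4.3))
E
python3 t.py
```

```text
t 19.625 [ 0.5651 -0.0069  0.1587] [ 0.9  0.3 -0.4] dy 0.01 v 0.999 tilt 0.0802
```

Emit:
drive_tool:
  moves:
    - [[0, 0, 0], [0, 0.007, 0], 0.06]
    - [[0, 0, 0], [0, 0.006, 0], 0.06]
    - [[0, 0, 0], [0, 0.002, 0], 0.06]
    - [[0, 0, 0], [0, 0.002, 0], 0.06]
    - [[0, 0, 0], [0, 0.002, 0], 0.06]

```text
time: 20.25
eef_pos: [0.5683, -0.0255, 0.1584]
tcp_rot: [0.996, 0.09, 0.0, -0.0]
contact_force: [0.1, -0.3, 0.3]
opening: 0.701
finger_force: 0.0
```

Emit:
drive_tool:
  moves:
    - [[0, 0, 0], [0, 0.0015, 0], 0.06]
    - [[0, 0, 0], [0, 0.0015, 0], 0.06]
    - [[0, 0, 0], [0, 0.0015, 0], 0.06]
    - [[0, 0, 0], [0, 0.0015, 0], 0.06]
    - [[0, 0, 0], [0, 0.0015, 0], 0.06]

```text
time: 20.88
eef_pos: [0.5694, -0.0327, 0.1581]
tcp_rot: [0.996, 0.09, -0.0, -0.0]
contact_force: [-0.8, 1.4, -0.7]
opening: 0.7
finger_force: 0.8
```

Emit:
drive_tool:
  moves:
    - [[0, 0, 0], [0, 0.0015, 0], 0.06]
    - [[0, 0, 0], [0, 0.0015, 0], 0.06]
    - [[0, 0, 0], [0, 0.0015, 0], 0.06]
    - [[0, 0, 0], [0, 0.0015, 0], 0.06]
    - [[0, 0, 0], [0, 0.0015, 0], 0.06]

```text
time: 21.5
eef_pos: [0.5709, -0.0403, 0.1583]
tcp_rot: [0.996, 0.09, -0.0, 0.0]
contact_force: [-1.6, 1.5, -0.4]
opening: 0.702
finger_force: 0.8
```

```bash
python3 t.py
```

```text
t 21.55 [ 0.571  -0.0404  0.1584] [-0.2  1.5 -1.3] dy -4.48 v 0.866 tilt -0.0034
```

Emit:
drive_tool:
  moves:
    - [[0, 0, 0], [0, -0.003, 0], 0.06]
    - [[0, 0, 0], [0, -0.003, 0], 0.06]
    - [[0, 0, 0], [0, 0, 0], 0.06]
    - [[0, 0, 0], [0, 0, 0], 0.06]
    - [[0, 0, 0], [0, 0, 0], 0.06]

```text
time: 22.18
eef_pos: [0.5699, -0.0343, 0.1584]
tcp_rot: [0.996, 0.09, 0.0, 0.0]
contact_force: [-0.6, 1.0, 0.0]
opening: 0.7
finger_force: 0.0
```

```bash
python3 t.py;python3 t.py
```

```text
t 22.225 [ 0.5699 -0.0343  0.1584] [-0.4 -0.4 -0.1] dy -0.03 v 0.998 tilt 0.0795
t 22.275 [ 0.5699 -0.0343  0.1584] [-0.6  0.3  0. ] dy -0.01 v 0.998 tilt 0.0798
```

Emit:
drive_tool:
  moves:
    - [[0, 0, 0], [0, 0.005, 0], 0.06]
    - [[0, 0, 0], [0, 0.002, 0], 0.06]
    - [[0, 0, 0], [0, 0.002, 0], 0.06]
    - [[0, 0, 0], [0, 0.002, 0], 0.06]
    - [[0, 0, 0], [0, 0.002, 0], 0.06]

```text
time: 22.9
eef_pos: [0.572, -0.047, 0.1582]
tcp_rot: [0.996, 0.09, -0.0, -0.0]
contact_force: [-0.5, 1.0, -0.7]
opening: 0.702
finger_force: 0.8
```

Emit:
drive_tool:
  moves:
    - [[0, 0, 0], [0, -0.003, 0], 0.06]
    - [[0, 0, 0], [0, -0.003, 0], 0.06]
    - [[0, 0, 0], [0, 0, 0], 0.06]
    - [[0, 0, 0], [0, 0, 0], 0.06]
    - [[0, 0, 0], [0, 0, 0], 0.06]

```text
time: 23.52
eef_pos: [0.5712, -0.0412, 0.1584]
tcp_rot: [0.996, 0.09, 0.0, 0.0]
contact_force: [-0.0, 0.2, -0.4]
opening: 0.707
finger_force: 0.0
```

```bash
python3 t.py
```

```text
t 23.575 [ 0.5712 -0.0412  0.1584] [ 0.6 -0.8 -0.5] dy -1.23 v 0.958 tilt 0.0572
```

Emit:
drive_tool:
  moves:
    - [[0, 0, 0], [0, 0, 0], 0.06]
    - [[0, 0, 0], [0, 0, 0], 0.06]
    - [[0, 0, 0], [0, 0, 0], 0.06]
    - [[0, 0, 0], [0, 0, 0], 0.06]

```text
time: 24.08
eef_pos: [0.5711, -0.0411, 0.1584]
tcp_rot: [0.996, 0.09, -0.0, 0.0]
contact_force: [0.3, -0.5, -0.8]
opening: 0.706
finger_force: 0.0
```

```bash
python3 t.py
```

```text
t 24.125 [ 0.5711 -0.0411  0.1584] [-0.3  0.   0. ] dy -0.10 v 0.993 tilt 0.0782
```

Emit:
drive_tool:
  moves:
    - [[0, 0, 0], [0, 0.005, 0], 0.06]
    - [[0, 0, 0], [0, 0.002, 0], 0.06]
    - [[0, 0, 0], [0, 0.002, 0], 0.06]
    - [[0, 0, 0], [0, 0.002, 0], 0.06]
    - [[0, 0, 0], [0, 0.001, 0], 0.06]

```text
time: 24.75
eef_pos: [0.5731, -0.0529, 0.1582]
tcp_rot: [0.996, 0.09, -0.0, -0.0]
contact_force: [-0.8, 2.0, -0.8]
opening: 0.704
finger_force: 0.7
```

Emit:
drive_tool:
  moves:
    - [[0, 0, 0], [0, -0.003, 0], 0.06]
    - [[0, 0, 0], [0, -0.003, 0], 0.06]
    - [[0, 0, 0], [0, 0, 0], 0.06]
    - [[0, 0, 0], [0, 0, 0], 0.06]
    - [[0, 0, 0], [0, 0, 0], 0.06]

```text
time: 25.38
eef_pos: [0.5723, -0.0471, 0.1585]
tcp_rot: [0.996, 0.09, 0.0, 0.0]
contact_force: [0.3, 0.6, 0.2]
opening: 0.702
finger_force: 0.0
```

Emit:
drive_tool:
  moves:
    - [[0, 0, 0], [0, 0, 0], 0.06]
    - [[0, 0, 0], [0, 0, 0], 0.06]
    - [[0, 0, 0], [0, 0, 0], 0.06]
    - [[0, 0, 0], [0, 0, 0], 0.06]

```text
time: 25.88
eef_pos: [0.5722, -0.047, 0.1583]
tcp_rot: [0.996, 0.09, -0.0, 0.0]
contact_force: [0.4, -0.5, 0.8]
opening: 0.702
finger_force: 0.0
```

```bash
python3 t.py
```

```text
t 25.925 [ 0.5722 -0.0471  0.1584] [0.9 0.1 0.7] dy -2.54 v 0.929 tilt 0.0328
```

Emit:
drive_tool:
  moves:
    - [[0, 0, 0], [0, 0.005, 0], 0.06]
    - [[0, 0, 0], [0, 0.002, 0], 0.06]
    - [[0, 0, 0], [0, 0.0015, 0], 0.06]
    - [[0, 0, 0], [0, 0.001, 0], 0.06]
    - [[0, 0, 0], [0, 0, 0], 0.06]

```text
time: 26.55
eef_pos: [0.5737, -0.0564, 0.1582]
tcp_rot: [0.996, 0.09, -0.0, -0.0]
contact_force: [-1.7, 1.3, -1.1]
opening: 0.699
finger_force: 0.7
```

Emit:
drive_tool:
  moves:
    - [[0, 0, 0], [0, -0.003, 0], 0.06]
    - [[0, 0, 0], [0, -0.003, 0], 0.06]
    - [[0, 0, 0], [0, 0, 0], 0.06]
    - [[0, 0, 0], [0, 0, 0], 0.06]
    - [[0, 0, 0], [0, 0, 0], 0.06]

```text
time: 27.18
eef_pos: [0.5729, -0.0506, 0.1584]
tcp_rot: [0.996, 0.09, 0.0, 0.0]
contact_force: [0.2, 0.1, -0.4]
opening: 0.702
finger_force: 0.0
```

Emit:
drive_tool:
  moves:
    - [[0, 0, 0], [0, 0, 0], 0.06]
    - [[0, 0, 0], [0, 0, 0], 0.06]
    - [[0, 0, 0], [0, 0, 0], 0.06]
    - [[0, 0, 0], [0, 0, 0], 0.06]
    - [[0, 0, 0], [0, 0, 0], 0.06]

```text
time: 27.8
eef_pos: [0.5728, -0.0505, 0.1584]
tcp_rot: [0.996, 0.09, 0.0, -0.0]
contact_force: [-0.1, 0.7, 0.2]
opening: 0.701
finger_force: 0.0
```

```bash
python3 t.py
python3 - <<'E'
from h import *
S=pickle.load(open('scene0.pkl','rb'))['image'];c,s=pickle.load(open('last.pkl','rb'));C=c['image']
for nm,x0,x1,y0,y1 in(('tin',193,203,125,180),('pan',309,316,165,205)):
    for I in(S,C): print(nm,I[y0:y1,x0:x1].mean((1,2)).round(0).astype(int).tolist())
E
```

```text
t 27.85 [ 0.5728 -0.0505  0.1584] [0.1 0.5 0.6] dy -4.13 v 0.877 tilt 0.0032
tin [79, 78, 79, 76, 77, 75, 74, 74, 74, 73, 71, 64, 98, 237, 246, 231, 219, 231, 241, 244, 242, 235, 218, 210, 210, 204, 194, 187, 175, 172, 183, 188, 194, 195, 196, 195, 196, 195, 193, 188, 157, 110, 74, 65, 65, 65, 68, 67, 67, 65, 65, 65, 65, 65, 64]
tin [79, 79, 79, 76, 77, 77, 73, 61, 233, 248, 235, 221, 223, 232, 241, 244, 244, 236, 219, 207, 195, 196, 190, 178, 172, 173, 179, 182, 181, 184, 185, 185, 186, 186, 181, 187, 155, 101, 70, 65, 66, 66, 68, 67, 64, 66, 66, 67, 67, 64, 64, 63, 64, 64, 64]
pan [107, 105, 106, 104, 106, 104, 106, 105, 105, 106, 105, 105, 105, 99, 81, 123, 165, 174, 169, 192, 198, 199, 200, 199, 202, 196, 170, 121, 75, 60, 58, 58, 57, 58, 58, 58, 59, 58, 57, 59]
pan [107, 106, 107, 106, 105, 105, 105, 110, 119, 117, 108, 104, 101, 132, 186, 192, 221, 225, 210, 191, 173, 152, 134, 128, 128, 127, 123, 126, 150, 152, 173, 199, 186, 140, 92, 60, 58, 55, 57, 57]
```

```bash
cat > e.py <<'E'
from h import *
Sc=pickle.load(open('scene0.pkl','rb'));S=Sc['image'];c,s=pickle.load(open('last.pkl','rb'));C=c['image']
y=np.array([-.18,.984,0]);z=np.array([0,0,1.]);x=np.array([.984,.18,0])
th=np.linspace(0,2*np.pi,1440)
def edge(t,a0,r,h,cols,low):
    a=a0+r*np.sin(th);X=np.array([.561,.018,.12])+np.outer(a*np.cos(t)+h*np.sin(t),y)+np.outer(h*np.cos(t)-a*np.sin(t),z)+np.outer(r*np.cos(th),x)
    p=px(Sc,X);return np.array([(p[abs(p[:,0]-k)<.7,1].max() if low else p[abs(p[:,0]-k)<.7,1].min()) for k in cols])
def meas(I,cols,y0,y1,falling):
    o=[]
    for k in cols:
        g=cv2.GaussianBlur(I[y0:y1,k-1:k+2].astype(np.float32).mean((1,2)).reshape(-1,1),(1,5),1)[:,0]
        d=np.diff(g)*(-1 if falling else 1);i=int(np.argmax(d));i=min(max(i,1),len(d)-2)
        o.append(y0+i+.5+.5*(d[i-1]-d[i+1])/(d[i-1]-2*d[i]+d[i+1]))
    return np.array(o)
for nm,a0,r,h,cols,low,y0,y1 in(('tintop',.16,.0325,.063,range(190,208),0,126,145),('tinbot',.16,.034,.006,range(190,206),1,155,175),('pan',-.16,.034,.006,range(302,317),1,182,208)):
    cols=list(cols);m0,m1=meas(S,cols,y0,y1,low),meas(C,cols,y0,y1,low)
    e8,e0=edge(.08,a0,r,h,cols,low),edge(0,a0,r,h,cols,low)
    d=np.median(m1-m0);D=np.median(e0-e8);print(nm,'meas shift %.2f full-level %.2f tilt %.4f'%(d,D,.08*(1-d/D)),'model err at start %.1f, std %.2f'%(np.median(m0-e8),np.std(m1-m0)))
E
python3 e.py
```

```text
tintop meas shift -4.74 full-level -4.69 tilt -0.0008 model err at start 0.7, std 0.67
tinbot meas shift -4.05 full-level -3.93 tilt -0.0025 model err at start -0.6, std 0.19
pan meas shift 6.36 full-level 6.07 tilt -0.0038 model err at start -1.0, std 0.24
```

Emit:
drive_tool:
  moves:
    - [[0, 0, 0], [0, 0, -0.02], 0.06]
    - [[0, 0, 0], [0, 0, -0.04], 0.06]
    - [[0, 0, 0], [0, 0, -0.04], 0.06]
    - [[0, 0, 0], [-0.01, 0, -0.03], 0.06]
    - [[0, 0, 0], [0, 0, 0], 0.06]

```text
time: 28.48
eef_pos: [0.5644, -0.0527, 0.2936]
tcp_rot: [0.996, 0.09, 0.004, 0.002]
contact_force: [0.6, 0.1, -0.4]
opening: 0.706
finger_force: 0.0
```

Emit:
drive_tool:
  moves:
    - [[0, 0, 0], [0, 0, 0], 0.06]
    - [[0, 0, 0], [0, 0, 0], 0.06]
    - [[0, 0, 0], [0, 0, 0], 0.06]
    - [[0, 0, 0], [0, 0, 0], 0.06]
    - [[0, 0, 0], [0, 0, 0], 0.06]

```text
time: 29.1
eef_pos: [0.563, -0.0523, 0.2881]
tcp_rot: [0.996, 0.09, -0.0, -0.0]
contact_force: [0.2, 0.6, 0.9]
opening: 0.702
finger_force: 0.0
```

```bash
python3 t.py; python3 e.py
python3 - <<'E'
from plant import ctrl
from h import *
# block on pan in top view: bright blob centre vs stem; bystanders unchanged
T=pickle.load(open('top0.pkl','rb'))['image'];c=ctrl.read_camera('top');C=c['image']
for nm,(x0,x1,y0,y1) in dict(cruc=(203,224,227,248),vial=(229,247,230,248)).items():
    print(nm,np.abs(T[y0:y1,x0:x1].astype(int)-C[y0:y1,x0:x1]).mean())
E
```

```text
t 29.15 [ 0.563  -0.0523  0.2882] [-1.5 -0.6  0.3] dy -4.14 v 0.878 tilt 0.0030
tintop meas shift -4.74 full-level -4.69 tilt -0.0008 model err at start 0.7, std 0.65
tinbot meas shift -4.04 full-level -3.93 tilt -0.0022 model err at start -0.6, std 0.20
pan meas shift 6.44 full-level 6.07 tilt -0.0048 model err at start -1.0, std 0.24
cruc 63.02569916855631
vial 20.73559670781893
```

Run:
```python
from plant import ctrl
from h import *
S=pickle.load(open('scene0.pkl','rb'))['image'];C=ctrl.read_camera('scene')['image']
for nm,(x0,x1,y0,y1) in dict(cruc=(183,202,219,239),vial=(203,217,227,250)).items():
    print(nm,np.abs(S[y0:y1,x0:x1].astype(int)-C[y0:y1,x0:x1]).mean())
print(ctrl.sign_off())
```

```text
cruc 19.019298245614035
vial 16.30952380952381
the job is handed in; nothing more can be done
None
```

I handed the job in at about 29 s. The counterweight was pressed home on the stem at about 10 N and set down on the pan. The rider was nudged until the beam floated at about −0.003 rad (camera estimate). The arm was clear, and it never worked near the crucible or vial, though the camera comparison of those two was inconclusive.

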